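Lay a module case on the stack

ROBOT

A 6-joint arm with a two-finger parallel gripper is mounted at the origin on the work surface. World frame = base frame: x ahead of the robot, y to its left, z up, the work surface at z = 0. Lengths are in m, angles in rad, forces in N, time in s.
With the tool pointing down it reaches from about 0.35 to 0.775 m from the base axis. Payload 5.5 kg.
Tool frame: the origin (TCP) lies at the very end of the fingers, on their centre line; the grasp point (between the pads) lies 19 mm behind it; y points along the fingers, z is the direction in which the jaws open and shut, and the axes are right-handed (so a half turn about y gives the same grasp; the last joint's range is limited). The gripper opens to 85 mm and grips with 20 to 120 N. Pads are 22 mm wide; open, the fingers measure 114 mm over their backs; the gripper's body (76 mm by 85 mm) begins 54 mm behind the grasp point. The pads swing forward as they close: fully open they stand 13 mm farther back than shut.
Start: joints at [-1.304, 0.313, 0.046, 1.304, 0, 1.431], TCP at [0.228, -0.528, 0.231] pointing down, gripper open.
Joint ranges: [-2.76, 2.76], [-0.86, 1.69], [-1.03, 1.26], [-2.2, 2.34], [-1.47, 1.5], [-3.14, 3.14]. Speed limits (rad/s): [2.57, 2.57, 3.14, 3.14, 3.14, 3.14].

INTERFACE

Orientations are given as a unit quaternion [w, x, y, z].
In Python, from workcell import env gives the robot as it stands.
- The arm moves only by the shell command python3 -m inch 'ROWS' [OPENING] [FORCE]. ROWS is JSON, a list that holds one entry, the list of rows, each a list of 4 numbers: the shift along the tool's x, y, z in mm, then the turn about the tool's y in degrees. In form: [[[tx, ty, tz, spin], ...]]. A call has 1 to 10 rows; each row is the pose to reach, as a shift and turn from the pose commanded when the call began, along the tool's axes at that moment; what a row does not reach only later rows make up. A row lasts 1/10 s, in which the tool goes at most 50 mm and 8.59 degrees, less where a joint would pass 70% of its speed; a pose out of reach is approached as far as the arm can. A call with a gripper value outside its range is refused whole. OPENING is the finger opening in mm, from 0 to 85.4, set as the call begins (- or left out, the last holds). The fingers move at their own pace and stop on an object; FORCE is the grip in N (left out, the last holds). Time passes only in rows, so rows that repeat a pose let the fingers close. It gives the time, the measured TCP pose, the force and the opening at its end, in the units of the state.
- env.get_state(): the state, without advancing time (a new reading comes with each control period).
- env.read_camera(name): name is "scene" or "top"; returns the picture (420x560x3 uint8, blue, green, red); there is no depth.
- env.camera_model(name): a dict with "fx", "fy", "cx", "cy" (pixels), "distortion" ([k1, k2, p1, p2, k3] as OpenCV has them; the pictures are not rectified), "R" (3x3) and "t" (3): a world point X has camera coordinates R X + t. Camera axes: x right, y down, z forward; pixel columns grow to the right and rows downward; lengths in m; the calibration is good to about 2 mm. A picture is of the moment at which its call begins. camera_model takes no time and is no camera call.
- env.hand_in(): hands the job in, once; it reports no verdict.
The state is a dict: "clock": time; "joint_pos": joint angles; "qvel": joint speeds; "tau": joint torques, N m; "tcp_pos": TCP position; "orientation": TCP orientation; "wrist_force": force on the tool from outside, world axes, zero at the start; "ft_torque": the same for the moment, N m; "finger_gap": finger opening in m.
Only numpy, scipy, OpenCV 4.12 (cv2) and the standard library are available. Lean on these libraries where they do the work, as an engineer would, in place of code of your own. Each camera call takes 0.05 s, during which the arm holds its last target.

TASK

Take the longest of the three module cases out of the rack, lay it down flat on the rubber mat and let go of it, then take hold of it again as it lies flat and lower it gently, without dropping or pressing it hard, onto the stack of like cases on the steel tray, lying flat and squarely in line with the stack. The stack may be high or low: feel for it. Leave the other cases and the tools on the bench where they are.

Things in the scene. Friction and masses are not known exactly. Their poses are not given: they have to be found in the camera images.
- case_center (a point): centre of the case to be moved: a closed flat grey plastic box, 150 mm long (its x axis), 14 mm thick (its y axis), 60 mm wide (its z axis), about 0.12 to 0.25 kg, plain and alike on both faces. At the start it stands on a long edge in one of the three rack slots, z up, its top edge 68 mm above the bench; it is the longest case in the rack. The point is the middle of the box in all three directions.
- short_case_center (a point): centre of another case in the rack, 105 mm long (x), 14 mm thick (y), 60 mm tall (z); leave it alone
- mini_case_center (a point): centre of the third case in the rack, 85 mm long (x), 14 mm thick (y), 48 mm tall (z); leave it alone
- rack: fixed aluminium rack: base plate 180 x 180 x 8 mm with three parallel slots along its x axis, 60 mm apart (y = -60, 0, +60 mm); each slot is a pair of low walls 70 mm long, reaching 33 mm above the bench, 17 mm apart inside. Which case is in which slot varies. Origin: centre of the underside, z up
- mat_top (a point): middle of the upper face of the fixed black rubber mat, 220 mm (x) x 180 mm (y), 6 mm thick, lying on the bench; z up. The rubber is firm and grips: a case stood on its long edge there stays standing, and tips over flat when pushed sideways near its top edge
- tray: fixed dark steel tray, 190 mm (x) x 100 mm (y) x 8 mm, z up, origin at the centre of its underside on the bench. On it, centred and in line with it, lies the stack of cases of the same size (150 mm along x, 60 mm along y), flat. The height of the top of the stack above the bench is not given: it varies between 36 and 101 mm. The stack does not slide; it lies on a springy underlay and gives about 1 mm for each 3 N
- pliers_mid (a point): pliers with orange handles, 160 mm long, lying on the bench beyond the mat (their pivot); leave alone
- cutters_mid (a point): black-handled pliers, 160 mm long, lying on the bench near the robot (their pivot); leave alone
- driver_grip (a point): handle of a screwdriver lying on the bench at the far right; leave alone
- spool_mid (a point): solid metal spool 60 mm across and 42 mm high, standing on the bench near the robot (its centre); leave alone

How it is judged:
By the outcome, as a careful person would: the job done as asked, in the order asked, and still so for the second after the job is handed in, with the robot touching nothing.
It also fails if it takes over 62 s, if anything falls off the work surface, if the arm or the gripper's body presses on something with over 40 N, if the wrist force passes 120 N, or if a joint passes its speed limit or range.

## Working session

There is one attempt and no reset: what is moved stays moved. The work goes in short steps, Python scripts to look and compute and a shell command to move; the robot and the scene stay as the last step left them, time stands still between calls to the robot, and variables do not carry over. Pictures are saved under pics/ and viewed, and the job is handed in when it is done.

```bash
ls; mkdir -p pics; python3 - <<'E'
from workcell import env
import cv2
for n in("scene","top"):
    cv2.imwrite(f"pics/{n}0.png",env.read_camera(n)); m=env.camera_model(n); print(n,m)
print(env.get_state())
E
```

```text
pics
scene {'fx': 412.2535251251937, 'fy': 412.2535251251937, 'cx': 277.210931630355, 'cy': 205.66296633448798, 'distortion': array([0.02754992, 0.        , 0.        , 0.        , 0.        ]), 'R': array([[-0.62832114,  0.77791473,  0.00782389],
       [ 0.46746054,  0.38556826, -0.79549843],
       [-0.62184659, -0.49617113, -0.60590513]]), 't': array([ 0.37792397, -0.19757597,  1.21986082])}
top {'fx': 468.0477637575247, 'fy': 468.0477637575247, 'cx': 284.6314257410357, 'cy': 218.11302065274538, 'distortion': array([-0.15194348,  0.        ,  0.        ,  0.        ,  0.        ]), 'R': array([[ 0.00351399, -0.99998928,  0.00301611],
       [-0.99514665, -0.00379355, -0.09832983],
       [ 0.09834021, -0.00265594, -0.99514931]]), 't': array([-0.030903  ,  0.57758159,  0.95032549])}
{'clock': 0.1, 'joint_pos': array([-1.30360071e+00,  3.13941015e-01,  4.51258881e-02,  1.30361657e+00,
       -1.85538292e-05,  1.43120105e+00]), 'qvel': array([ 0.00075055, -0.00197584,  0.00248647,  0.0002186 , -0.00027188,
       -0.00037921]), 'tau': array([ 1.58965020e-03, -4.81730139e+01,  2.99241167e+01,  1.28676044e-02,
       -1.60422178e-04,  2.38392580e-06]), 'tcp_pos': array([ 0.22737626, -0.52764711,  0.23050273]), 'orientation': array([ 0.14278925, -0.14287607,  0.6931071 , -0.69195391]), 'wrist_force': array([ 0.39923743, -0.73167845, -0.29777725]), 'ft_torque': array([ 0.02133282, -0.02839629, -0.00308171]), 'finger_gap': 0.08525428314623396}
```

View pics/scene0.png

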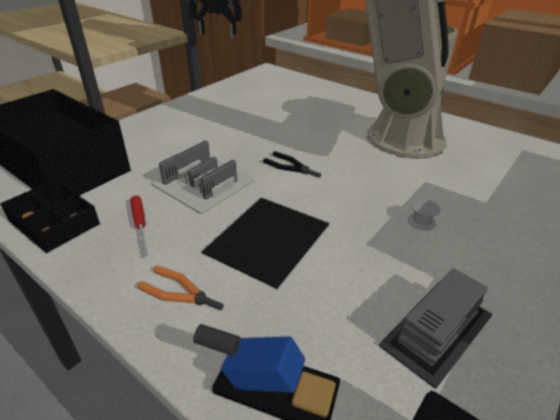

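View pics/top0.png

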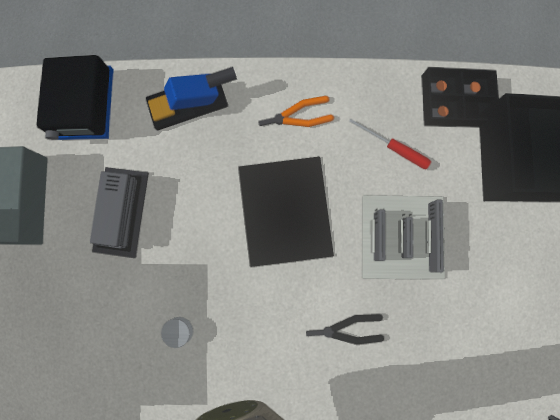

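Scene: rack (top px 360–447, 195–278) with the longest case on the right (~435, 235), mat in the middle (~286, 211), stack on the tray at left (~119, 210). Next I zoom in and measure.

```bash
cat > h.py <<'E'
import numpy as np, cv2
from workcell import env
def ray(n,uv):
    m=env.camera_model(n);K=np.array([[m['fx'],0,m['cx']],[0,m['fy'],m['cy']],[0,0,1]])
    p=cv2.undistortPoints(np.array(uv,float).reshape(-1,1,2),K,m['distortion']).reshape(-1,2)
    R=m['R'];d=np.c_[p,np.ones(len(p))]@R
    return -R.T@m['t'],d
def plane(n,uv,z):
    c,d=ray(n,uv); return c+d*((z-c[2])/d[:,2])[:,None]
def tri(uv1,uv2):
    c1,d1=ray('scene',[uv1]);c2,d2=ray('top',[uv2]);A=np.c_[d1[0],-d2[0]]
    s=np.linalg.lstsq(A,c2-c1,rcond=None)[0];a=c1+d1[0]*s[0];b=c2+d2[0]*s[1]
    return (a+b)/2,np.linalg.norm(a-b)
def proj(n,X):
    m=env.camera_model(n);K=np.array([[m['fx'],0,m['cx']],[0,m['fy'],m['cy']],[0,0,1]])
    return cv2.projectPoints(np.array(X,float).reshape(-1,3),cv2.Rodrigues(m['R'])[0],m['t'],K,m['distortion'])[0].reshape(-1,2)
def crop(src,x0,y0,x1,y1,s,out):
    im=cv2.imread(src)[y0:y1,x0:x1]; im=np.clip(im.astype(float)*1.5,0,255).astype('uint8')
    cv2.imwrite(out,cv2.resize(im,None,fx=s,fy=s,interpolation=cv2.INTER_CUBIC))
E
python3 - <<'E'
from h import *
crop('pics/top0.png',355,185,475,285,6,'pics/a.png')
crop('pics/top0.png',80,155,200,275,5,'pics/b.png')
crop('pics/scene0.png',375,260,500,385,5,'pics/c.png')
crop('pics/scene0.png',145,135,265,215,6,'pics/d.png')
im=cv2.imread('pics/top0.png')
g=cv2.cvtColor(im,cv2.COLOR_BGR2GRAY)
for nm,(x0,y0,x1,y1),t in(('mat',(225,145,345,275),60),):
    m=(g[y0:y1,x0:x1]<t).astype('uint8')
    c=max(cv2.findContours(m,0,2)[0],key=cv2.contourArea)
    r=cv2.minAreaRect(c.astype(np.float32)); b=cv2.boxPoints(r)+[x0,y0]
    P=plane('top',b,.006); print(nm,b,P,P.mean(0),[np.linalg.norm(P[i]-P[i-1]) for i in range(4)])
E
```

```text
mat [[238.184618   166.47692108]
 [320.40000153 156.20000076]
 [332.8307724  255.64615631]
 [250.61538696 265.92308044]] [[ 0.69212484  0.07233593  0.006     ]
 [ 0.71561376 -0.10621729  0.006     ]
 [ 0.5000105  -0.13174514  0.006     ]
 [ 0.47765292  0.0430051   0.006     ]] [ 0.59635051 -0.03065535  0.006     ] [np.float64(0.21646824402452336), np.float64(0.18009158864850214), np.float64(0.21710927032366026), np.float64(0.17617465920794173)]
```

View pics/a.png

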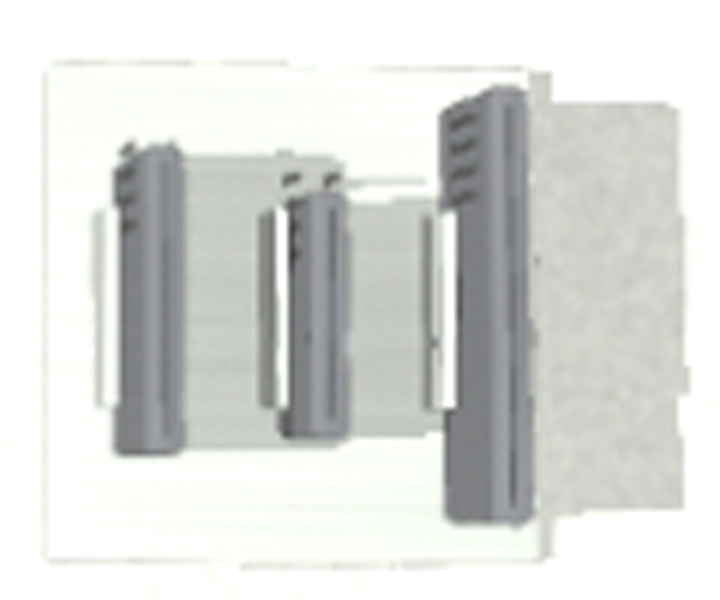

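View pics/b.png

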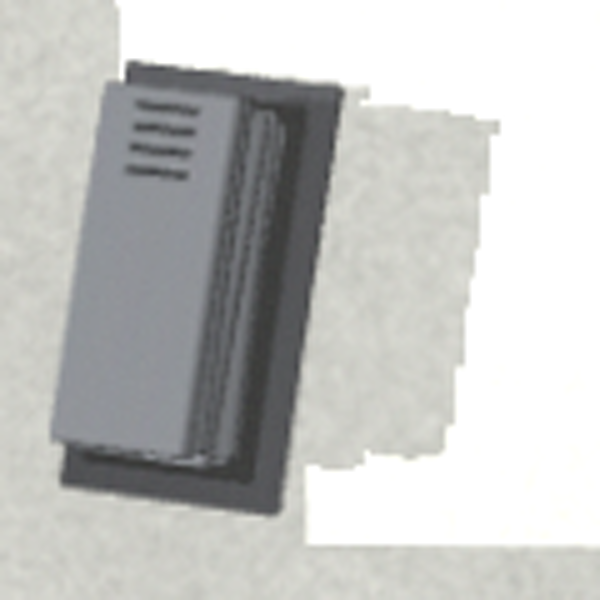

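View pics/c.png

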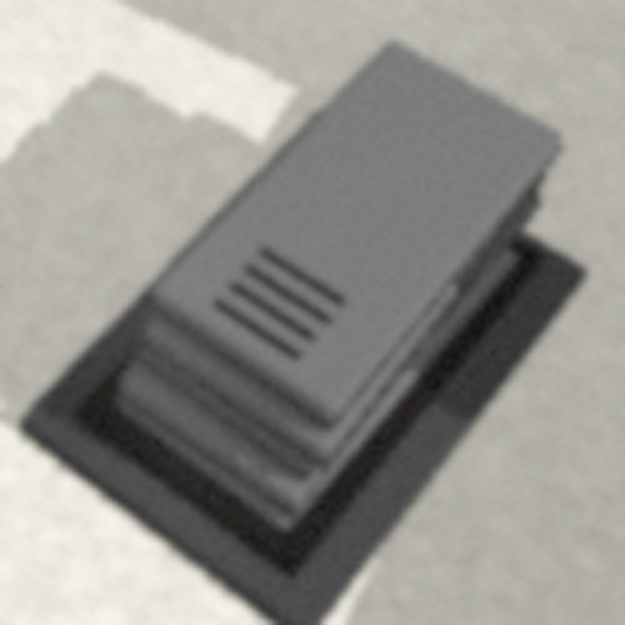

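View pics/d.png

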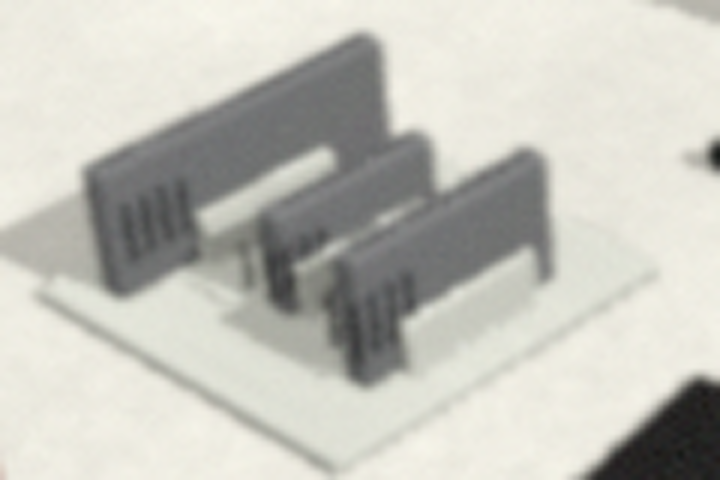

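```bash
python3 - <<'E'
from h import *
np.set_printoptions(precision=4,suppress=True)
f=lambda p,s,o:(np.array(p,float)+.5)/s-.5+np.array(o)
T=f([(107,82),(245,95),(188,460),(52,440)],5,(80,155));S=f([(330,420),(155,292),(392,42),(562,135)],5,(375,260))
P=[]
for s,t in zip(S,T):
    p,e=tri(s,t);P.append(p);print(p,e)
P=np.array(P);print('stack',P.mean(0),[np.linalg.norm(P[i]-P[i-1]) for i in range(4)],'yaw',np.degrees(np.arctan2(*(P[0]+P[1]-P[2]-P[3])[1::-1])))
tr=f([(127,62),(344,87),(278,514),(61,484)],5,(80,155));Q=plane('top',tr,.008);print('tray',Q,Q.mean(0),[np.linalg.norm(Q[i]-Q[i-1]) for i in range(4)],'yaw',np.degrees(np.arctan2(*(Q[0]+Q[1]-Q[2]-Q[3])[1::-1])))
rk=f([(46,64),(540,70),(545,560),(46,560)],6,(355,185));Q=plane('top',rk,.008);print('rack',Q,Q.mean(0),[np.linalg.norm(Q[i]-Q[i-1]) for i in range(4)],'yaw',np.degrees(np.arctan2(*(Q[0]+Q[1]-Q[2]-Q[3])[1::-1])))
c=f([(487,89),(527,91),(533,521),(494,522)],6,(355,185));Q=plane('top',c,.068);print('case',Q,Q.mean(0),[np.linalg.norm(Q[i]-Q[i-1]) for i in range(4)],'yaw',np.degrees(np.arctan2(*(Q[0]+Q[1]-Q[2]-Q[3])[1::-1])))
# scene check: top edge ends
for s,h in (((88,172),.067),((368,36),.067)):
    print(plane('scene',f([s],6,(145,135)),h))
from scipy.spatial.transform import Rotation as R
st=env.get_state();print(R.from_quat(st['orientation'][[1,2,3,0]]).as_matrix())
E
```

```text
[0.6703 0.3516 0.0715] 0.0010405724564472574
[0.6633 0.2933 0.073 ] 0.003031237714871843
[0.514  0.3109 0.0715] 0.0009345056599488961
[0.5215 0.3684 0.073 ] 0.00020692575631112026
stack [0.5923 0.331  0.0722] [np.float64(0.14966699981322754), np.float64(0.058768964913837284), np.float64(0.15035169586564695), np.float64(0.05795696478408008)] yaw -6.6013742942422775
tray [[0.6919 0.3691 0.008 ]
 [0.6799 0.2695 0.008 ]
 [0.4935 0.2925 0.008 ]
 [0.5052 0.391  0.008 ]] [0.5926 0.3305 0.008 ] [np.float64(0.18790472191303517), np.float64(0.1003432184352518), np.float64(0.18781814192847807), np.float64(0.09921331996354538)] yaw -6.869253247899128
rack [[ 0.6299 -0.1961  0.008 ]
 [ 0.6291 -0.3788  0.008 ]
 [ 0.4515 -0.376   0.008 ]
 [ 0.4527 -0.1941  0.008 ]] [ 0.5408 -0.2863  0.008 ] [np.float64(0.17720717820393098), np.float64(0.1827100453533022), np.float64(0.17770541873693044), np.float64(0.18185911476465874)] yaw -0.7585195185998919
case [[ 0.6135 -0.3385  0.068 ]
 [ 0.6129 -0.3526  0.068 ]
 [ 0.4664 -0.3509  0.068 ]
 [ 0.4662 -0.3372  0.068 ]] [ 0.5398 -0.3448  0.068 ] [np.float64(0.14727217328826098), np.float64(0.014181398114851682), np.float64(0.14648464934828104), np.float64(0.013668861862606302)] yaw -0.5714442643819243
[[ 0.6114 -0.3494  0.067 ]]
[[ 0.4646 -0.347   0.067 ]]
[[-0.9184 -0.0004  0.3957]
 [-0.3957  0.0016 -0.9184]
 [-0.0002 -1.     -0.0016]]
```

```bash
cat > go.py <<'E'
import sys
from h import *
from scipy.spatial.transform import Rotation as R
def st():
    s=env.get_state();M=R.from_quat(s['orientation'][[1,2,3,0]]).as_matrix()
    print('t',round(s['clock'],2),'tcp',(s['tcp_pos']*1e3).round(1),'jawyaw',np.degrees(np.arctan2(M[1,2],M[0,2])).round(2),'F',s['wrist_force'].round(2),'T',s['ft_torque'].round(2),'gap',round(s['finger_gap']*1e3,1),'tilt',M[2,:].round(4),'q',s['joint_pos'].round(2))
    return s,M
def go(x,y,z,yaw):
    s,M=st();d=M.T@(np.array([x,y,z])-s['tcp_pos']*1e3)
    cur=np.degrees(np.arctan2(M[1,2],M[0,2]));print('rows: shift mm',d.round(1),'spin',round((cur-yaw+180)%360-180,2))
if __name__=='__main__':
    a=list(map(float,sys.argv[1:])); go(*a) if a else st()
E
python3 go.py 539.5 -345.5 110 -90.7
```

```text
t 0.1 tcp [ 227.4 -527.6  230.5] jawyaw -66.69 F [ 0.4  -0.73 -0.3 ] T [ 0.02 -0.03 -0.  ] gap 85.3 tilt [-2.0e-04 -1.0e+00 -1.6e-03] q [-1.3   0.31  0.05  1.3  -0.    1.43]
rows: shift mm [-358.7  120.6  -43.6] spin 24.01
```

```bash
python3 -m inch '[[[-25,0,-3,2],[-65,0,-8,4],[-105,0,-13,7],[-150,5,-18,10],[-195,20,-23,13],[-240,40,-29,16],[-285,60,-35,19],[-325,80,-40,22],[-350,95,-43,24],[-358.7,100,-43.6,24]]]' 40 40; python3 go.py 539.5 -345.5 110 -90.7; python3 - <<'E'
from h import *
for n in("scene","top"): cv2.imwrite(f"pics/{n}1.png",env.read_camera(n))
crop('pics/scene1.png',130,60,290,220,4,'pics/e.png')
E
```

```text
clock: 1.1
tcp_pos: [0.5406, -0.3433, 0.1284]
orientation: [-0.004, 0.002, 0.708, -0.706]
wrist_force: [-0.6, 0.0, -0.5]
finger_gap: 0.0399
t 1.1 tcp [ 540.6 -343.3  128.4] jawyaw -90.51 F [-0.6   0.02 -0.5 ] T [0.03 0.03 0.03] gap 39.9 tilt [ 0.0029 -1.     -0.0029] q [-0.69  0.49  0.05  1.14  0.    2.46]
rows: shift mm [ 1.1 18.4  2.3] spin 0.19
```

View pics/e.png

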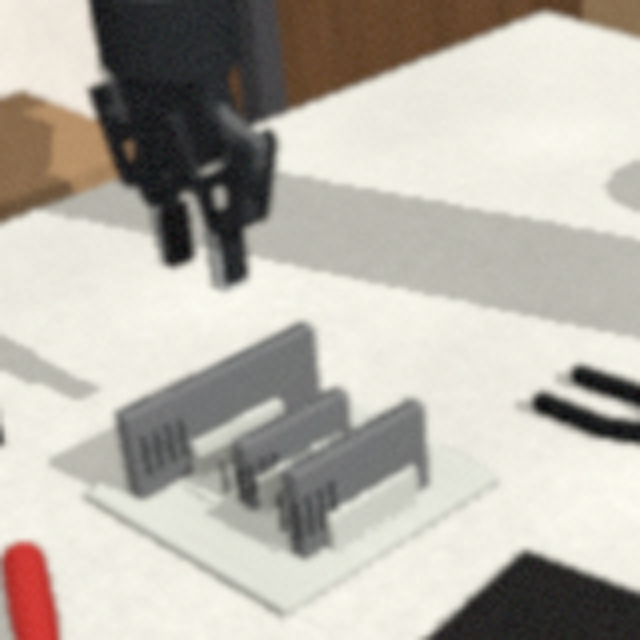

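View pics/top1.png

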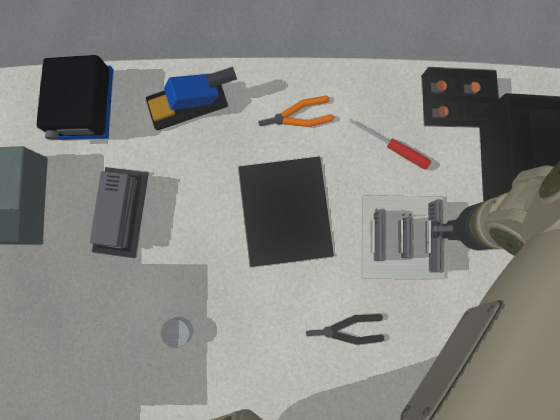

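Pictures: open fingers are above the long case (scene px ~(185,125); top px ~(437,228)), with the neighbours clear. Next I descend.

```bash
python3 -m inch '[[[0.5,10,1.5,0.2],[0.5,25,1.5,0.2],[0.5,40,1.5,0.2],[0.5,52,1.5,0.2],[0.5,56,1.5,0.2],[0.5,56,1.5,0.2]]]' 40 40; python3 go.py 539.5 -345.5 41 -90.7
```

```text
clock: 1.8
tcp_pos: [0.5383, -0.3481, 0.0749]
orientation: [-0.006, 0.006, 0.707, -0.707]
wrist_force: [-0.1, -0.6, -0.5]
finger_gap: 0.0401
t 1.8 tcp [ 538.3 -348.1   74.9] jawyaw -90.96 F [-0.13 -0.56 -0.52] T [-0.01 -0.02  0.01] gap 40.1 tilt [ 8.e-04 -1.e+00 -5.e-04] q [-0.7   0.52 -0.03  1.02 -0.    2.46]
rows: shift mm [-1.2 33.9 -2.6] spin -0.26
```

```bash
python3 -m inch '[[[-1.2,5,-2.6,-0.2],[-1.2,13,-2.6,-0.2],[-1.2,21,-2.6,-0.2],[-1.2,29,-2.6,-0.2],[-1.2,34,-2.6,-0.2],[-1.2,34,-2.6,-0.2],[-1.2,34,-2.6,-0.2]]]' 40 40; python3 go.py 539.5 -345.5 41 -90.7
```

```text
clock: 2.5
tcp_pos: [0.5404, -0.345, 0.0411]
orientation: [-0.004, 0.004, 0.707, -0.707]
wrist_force: [-0.5, -1.1, 0.0]
finger_gap: 0.0401
t 2.5 tcp [ 540.4 -345.    41.1] jawyaw -90.69 F [-0.47 -1.09  0.01] T [-0.01  0.03 -0.01] gap 40.1 tilt [ 2.e-04 -1.e+00 -1.e-04] q [-0.69  0.55 -0.07  0.95 -0.    2.46]
rows: shift mm [0.9 0.1 0.5] spin 0.01
```

```bash
python3 -m inch '[[[0.5,0,0.3,0],[0.5,0,0.3,0],[0.5,0,0.3,0],[0.5,0,0.3,0],[0.5,0,0.3,0],[0.5,0,0.3,0]]]' 8 45; python3 go.py
```

```text
clock: 3.1
tcp_pos: [0.5402, -0.3457, 0.0418]
orientation: [0.004, -0.005, -0.707, 0.707]
wrist_force: [-0.7, -0.4, 2.9]
finger_gap: 0.0129
t 3.1 tcp [ 540.2 -345.7   41.8] jawyaw -90.69 F [-0.73 -0.35  2.9 ] T [-0.1   0.04 -0.03] gap 12.9 tilt [-7.e-04 -1.e+00  8.e-04] q [-0.69  0.55 -0.07  0.95 -0.    2.46]
```

```bash
python3 -m inch '[[[0,-4,0,0],[0,-10,0,0],[0,-20,0,0],[0,-35,0,0],[0,-50,0,0],[0,-65,0,0],[0,-80,0,0],[0,-90,0,0],[0,-95,0,0],[0,-95,0,0]]]'; python3 go.py 592 -75 139 -90.7; python3 - <<'E'
from h import *
cv2.imwrite("pics/s2.png",env.read_camera("scene"))
crop('pics/s2.png',130,60,290,220,4,'pics/f.png')
E
```

```text
clock: 4.1
tcp_pos: [0.5402, -0.3456, 0.1372]
orientation: [0.004, -0.005, -0.707, 0.707]
wrist_force: [0.1, 0.5, -1.4]
finger_gap: 0.0135
t 4.1 tcp [ 540.2 -345.6  137.2] jawyaw -90.69 F [ 0.08  0.5  -1.4 ] T [-0.01 -0.01  0.04] gap 13.5 tilt [-1.1e-03 -1.0e+00  9.0e-04] q [-0.69  0.48  0.06  1.15 -0.    2.46]
rows: shift mm [ -48.5   -2.  -271.2] spin 0.01
```

View pics/f.png

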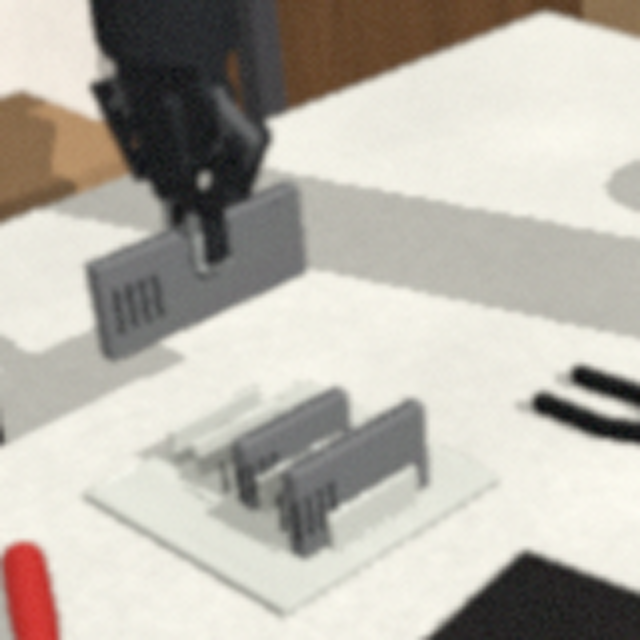

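The case (scene px ~(178,127)) hangs level and the other two are undisturbed. Next I carry it to the mat.

```bash
python3 -m inch '[[[-3,0,-15,0],[-8,0,-45,0],[-14,0,-80,0],[-20,0,-115,0],[-27,0,-150,0],[-33,0,-185,0],[-39,0,-220,0],[-45,0,-250,0],[-48.5,0,-268,0],[-49,0,-271,0]]]'; python3 -m inch '[[[0,0,0,0],[0,15,0,0],[0,40,0,0],[0,62,0,0],[0,78,0,0],[0,86,0,0],[0,86,0,0]]]'; python3 go.py 592 -70 39 -90
```

```text
clock: 5.15
tcp_pos: [0.5916, -0.0715, 0.1354]
orientation: [-0.003, 0.002, 0.707, -0.707]
wrist_force: [-0.0, -1.2, -1.7]
finger_gap: 0.0133
clock: 5.85
tcp_pos: [0.5909, -0.0756, 0.0489]
orientation: [-0.006, 0.004, 0.707, -0.707]
wrist_force: [-0.7, -0.1, -2.3]
finger_gap: 0.0133
t 5.85 tcp [590.9 -75.6  48.9] jawyaw -90.77 F [-0.69 -0.1  -2.25] T [ 0.01 -0.03 -0.01] gap 13.3 tilt [ 2.8e-03 -1.0e+00 -5.0e-04] q [-0.26  0.47 -0.19  0.92 -0.    2.89]
rows: shift mm [-1.   9.9 -5.6] spin -0.77
```

```bash
python3 -m inch '[[[0,2,0,0],[0,4,0,0],[0,6,0,0],[0,7,0,0],[0,7.5,0,0],[0,8,0,0],[0,8,0,0],[0,8,0,0]]]'; python3 go.py
```

```text
clock: 6.65
tcp_pos: [0.5922, -0.075, 0.0423]
orientation: [0.004, -0.004, -0.707, 0.707]
wrist_force: [-0.5, -0.2, -1.4]
finger_gap: 0.0132
t 6.65 tcp [592.2 -75.   42.3] jawyaw -90.69 F [-0.53 -0.18 -1.44] T [ 0.02 -0.06  0.01] gap 13.2 tilt [-0.e+00 -1.e+00  1.e-04] q [-0.26  0.47 -0.2   0.9  -0.    2.89]
```

```bash
python3 -m inch '[[[0,0.5,0,0],[0,1,0,0],[0,1.5,0,0],[0,1.5,0,0]]]'; python3 -m inch '[[[0,0.5,0,0],[0,1,0,0],[0,1,0,0]]]'
```

```text
clock: 7.05
tcp_pos: [0.5921, -0.075, 0.0407]
orientation: [0.004, -0.004, -0.707, 0.707]
wrist_force: [0.6, -0.3, -0.8]
finger_gap: 0.013
clock: 7.35
tcp_pos: [0.5922, -0.075, 0.0398]
orientation: [0.004, -0.004, -0.707, 0.707]
wrist_force: [-0.1, 0.4, -0.9]
finger_gap: 0.0132
```

```bash
python3 -m inch '[[[0,0.4,0,0],[0,0.7,0,0],[0,0.7,0,0]]]'; python3 -m inch '[[[0,0.4,0,0],[0,0.7,0,0],[0,0.7,0,0]]]'
```

```text
clock: 7.65
tcp_pos: [0.5922, -0.075, 0.0398]
orientation: [0.004, -0.004, -0.707, 0.707]
wrist_force: [-2.4, 0.0, 5.4]
finger_gap: 0.0133
clock: 7.95
tcp_pos: [0.5922, -0.075, 0.0398]
orientation: [0.004, -0.005, -0.707, 0.707]
wrist_force: [-3.6, 1.2, 10.0]
finger_gap: 0.0136
```

Contact at TCP z ≈ 39.8 mm, as expected. I ease off and release.

```bash
python3 -m inch '[[[0,-0.8,0,0],[0,-1,0,0],[0,-1,0,0],[0,-1,0,0]]]' 13 20; python3 -m inch '[[[0,0,0,0],[0,0,0,0],[0,0,0,0],[0,0,0,0]]]' 36 20;python3 -m inch '[[[0,-4,0,0],[0,-12,0,0],[0,-25,0,0],[0,-40,0,0],[0,-50,0,0],[0,-52,0,0],[0,-52,0,0]]]'; python3 go.py;  python3 - <<'E'
from h import *
for n in("scene","top"): cv2.imwrite(f"pics/{n}3.png",env.read_camera(n))
crop('pics/scene3.png',190,90,350,290,3,'pics/g.png')
crop('pics/top3.png',220,140,380,280,4,'pics/g2.png')
E
```

```text
clock: 8.35
tcp_pos: [0.5922, -0.075, 0.0398]
orientation: [0.004, -0.004, -0.707, 0.707]
wrist_force: [-2.3, 0.8, 5.3]
finger_gap: 0.0134
clock: 8.75
tcp_pos: [0.5922, -0.075, 0.0391]
orientation: [-0.004, 0.004, 0.707, -0.707]
wrist_force: [0.2, 0.4, 0.4]
finger_gap: 0.0363
clock: 9.45
tcp_pos: [0.5926, -0.0751, 0.0922]
orientation: [0.004, -0.005, -0.707, 0.707]
wrist_force: [-0.1, -0.4, -0.6]
finger_gap: 0.0358
t 9.45 tcp [592.6 -75.1  92.2] jawyaw -90.69 F [-0.11 -0.44 -0.57] T [-0.02  0.02  0.01] gap 35.8 tilt [-1.4e-03 -1.0e+00  4.0e-04] q [-0.26  0.43 -0.14  1.01 -0.    2.89]
```

View pics/g.png

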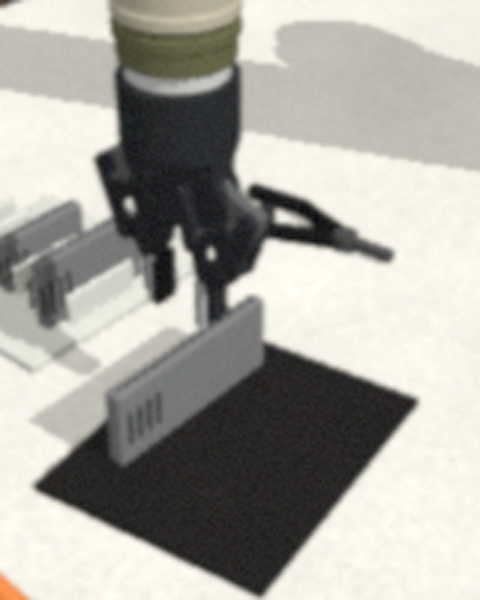

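View pics/g2.png

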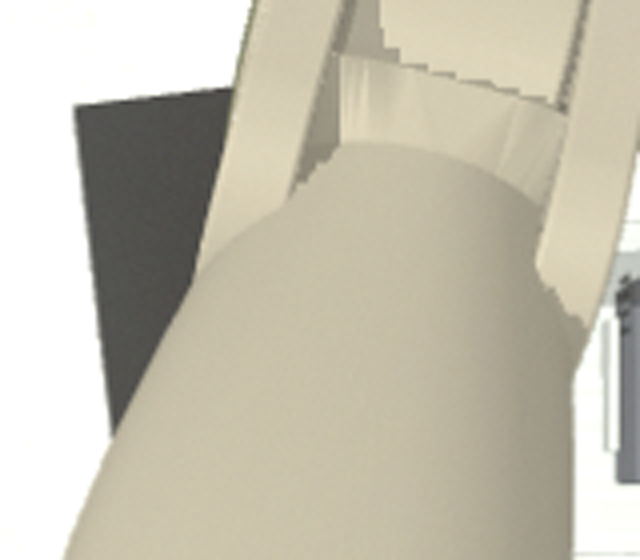

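The case stands upright on the mat (scene crop px ~(185,380)) and the gripper is clear above it. Next I shut the fingers, go round to its right side and tip it towards +y.

```bash
python3 -m inch '[[[0,0,10,0],[0,0,25,0],[0,0,37,0],[0,0,42,0],[0,0,42,0],[0,10,42,0],[0,25,42,0],[0,36,42,0],[0,38,42,0],[0,38,42,0]]]' 0 20; python3 go.py
```

```text
clock: 10.55
tcp_pos: [0.5911, -0.1165, 0.0526]
orientation: [-0.005, 0.004, 0.707, -0.707]
wrist_force: [0.1, 0.3, 0.2]
finger_gap: -0.0002
t 10.55 tcp [ 591.1 -116.5   52.6] jawyaw -90.67 F [0.12 0.29 0.15] T [ 0.   -0.08  0.01] gap -0.2 tilt [ 1.5e-03 -1.0e+00 -5.0e-04] q [-0.33  0.47 -0.17  0.93 -0.    2.83]
```

```bash
python3 -m inch '[[[0,0,-4,0],[0,0,-8,0],[0,0,-12,0],[0,0,-15,0],[0,0,-18,0],[0,0,-20,0],[0,0,-22,0],[0,0,-24,0],[0,0,-26,0],[0,0,-28,0]]]'; python3 go.py; python3 - <<'E'
from h import *
cv2.imwrite("pics/s4.png",env.read_camera("scene"))
crop('pics/s4.png',190,90,350,290,3,'pics/i.png')
E
```

```text
clock: 11.55
tcp_pos: [0.592, -0.0889, 0.0534]
orientation: [0.004, -0.004, -0.707, 0.707]
wrist_force: [-0.0, 0.1, -0.1]
finger_gap: -0.0001
t 11.55 tcp [592.  -88.9  53.4] jawyaw -90.7 F [-0.01  0.07 -0.05] T [-0.03 -0.03  0.  ] gap -0.1 tilt [-1.e-04 -1.e+00  1.e-04] q [-0.28  0.47 -0.18  0.92 -0.    2.87]
```

View pics/i.png

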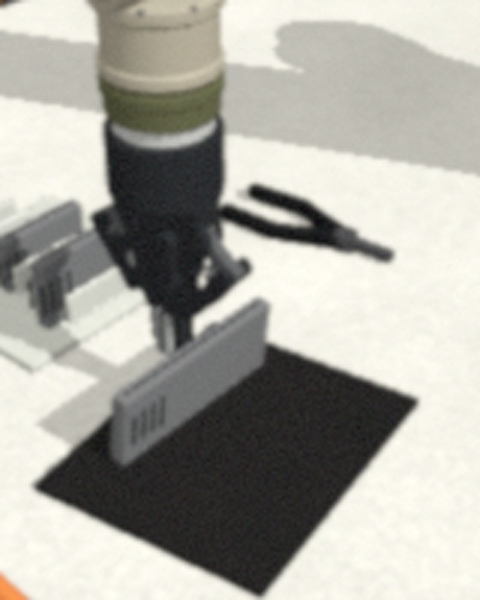

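The case is just starting to lean in the picture, so I push on.

```bash
python3 -m inch '[[[0,0,-2,0],[0,0,-4,0],[0,0,-6,0],[0,0,-8,0],[0,0,-10,0],[0,0,-12,0],[0,0,-14,0],[0,0,-16,0],[0,0,-18,0],[0,0,-20,0]]]'; python3 go.py; python3 - <<'E'
from h import *
cv2.imwrite("pics/s5.png",env.read_camera("scene"))
crop('pics/s5.png',190,90,350,290,3,'pics/j.png')
E
```

```text
clock: 12.6
tcp_pos: [0.5923, -0.0688, 0.0534]
orientation: [0.004, -0.004, -0.707, 0.707]
wrist_force: [0.7, 0.7, -0.3]
finger_gap: 0.0004
t 12.6 tcp [592.3 -68.8  53.4] jawyaw -90.69 F [ 0.71  0.71 -0.3 ] T [0.02 0.01 0.01] gap 0.4 tilt [-1.e-04 -1.e+00  1.e-04] q [-0.25  0.46 -0.19  0.92 -0.    2.9 ]
```

View pics/j.png

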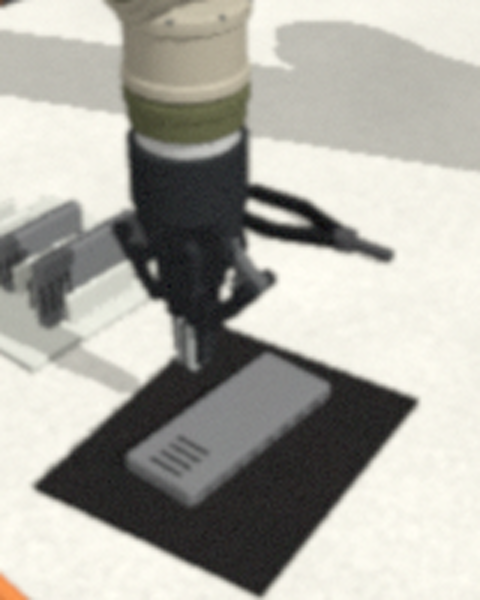

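The case lies flat on the mat, centre at crop px ~(228,425). I back the arm off to measure it in both views.

```bash
python3 -m inch '[[[0,-10,0,0],[0,-30,0,0],[0,-55,15,0],[0,-80,45,0],[0,-95,80,0],[0,-100,120,0],[0,-100,160,0],[0,-100,190,0],[0,-100,205,0],[0,-100,210,0]]]' 85 20;  python3 - <<'E'
from go import *
st()
for n in("scene","top"): cv2.imwrite(f"pics/{n}6.png",env.read_camera(n))
crop('pics/scene6.png',195,185,335,290,5,'pics/k.png')
crop('pics/top6.png',225,145,345,275,5,'pics/k2.png')
for n,(x0,y0,x1,y1) in (('scene',(215,195,320,275)),('top',(240,165,330,260))):
    im=cv2.imread(f'pics/{n}6.png');g=cv2.cvtColor(im,6)[y0:y1,x0:x1]
    print(n,np.percentile(g,[5,25,50,75,95]))
    m=(g>70).astype('uint8') 
    c=max(cv2.findContours(m,0,2)[0],key=cv2.contourArea);print(cv2.contourArea(c),cv2.boxPoints(cv2.minAreaRect(c))+[x0,y0])
E
```

```text
clock: 13.65
tcp_pos: [0.5895, -0.2805, 0.1537]
orientation: [0.005, -0.005, -0.707, 0.707]
wrist_force: [-0.7, 0.3, -0.8]
finger_gap: 0.0852
t 13.65 tcp [ 589.5 -280.5  153.7] jawyaw -90.81 F [-0.69  0.3  -0.76] T [ 0.02 -0.01 -0.05] gap 85.2 tilt [-3.e-04 -1.e+00  2.e-04] q [-0.57  0.49  0.13  1.2   0.    2.59]
scene [ 21.  24.  66. 156. 160.]
1776.5 [[215. 195.]
 [319. 195.]
 [319. 238.]
 [215. 238.]]
top [ 49.  53.  55. 102. 180.]
1896.0 [[274. 177.]
 [302. 177.]
 [302. 247.]
 [274. 247.]]
```

View pics/k.png

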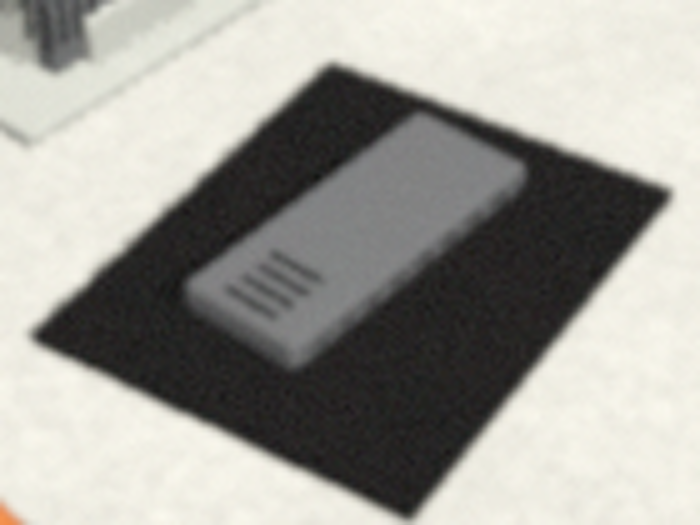

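View pics/k2.png

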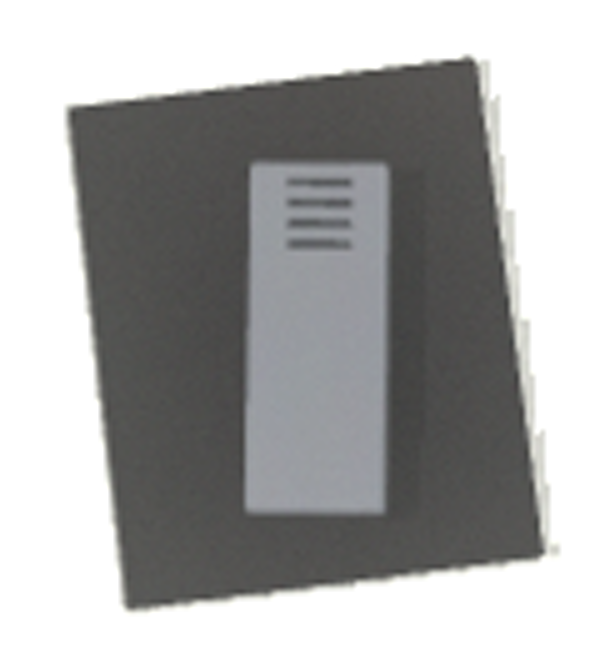

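```bash
python3 - <<'E'
from go import *
np.set_printoptions(precision=4,suppress=True)
f=lambda p,s,o:(np.array(p,float)+.5)/s-.5+np.array(o)
Q=plane('top',f([(250,161),(390,161),(386,515),(245,514)],5,(225,145)),.020)
print(Q,Q.mean(0),[np.linalg.norm(Q[i]-Q[i-1]) for i in range(4)],'yaw',np.degrees(np.arctan2(*(Q[0]+Q[1]-Q[2]-Q[3])[1::-1])))
Q=plane('scene',f([(292,358),(187,290),(422,108),(527,170)],5,(195,185)),.020)
print(Q,Q.mean(0),[np.linalg.norm(Q[i]-Q[i-1]) for i in range(4)],'yaw',np.degrees(np.arctan2(*(Q[0]+Q[1]-Q[2]-Q[3])[1::-1])))
E
python3 go.py 591 -36 70 -90.7
```

```text
[[ 0.6669 -0.0071  0.02  ]
 [ 0.6672 -0.0668  0.02  ]
 [ 0.5165 -0.0651  0.02  ]
 [ 0.5167 -0.0059  0.02  ]] [ 0.5918 -0.0362  0.02  ] [np.float64(0.15020650303259275), np.float64(0.05967343619112135), np.float64(0.15068166760551602), np.float64(0.05917226672793129)] yaw -0.5680074176113902
[[ 0.6693 -0.0054  0.02  ]
 [ 0.667  -0.0635  0.02  ]
 [ 0.5137 -0.066   0.02  ]
 [ 0.5192 -0.0036  0.02  ]] [ 0.5923 -0.0346  0.02  ] [np.float64(0.15007878263691174), np.float64(0.05814777637901214), np.float64(0.15331959672600903), np.float64(0.06257980489638527)] yaw 0.1502074246203298
t 13.75 tcp [ 589.6 -278.7  153.4] jawyaw -90.71 F [0.45 0.23 0.07] T [-0.01  0.   -0.01] gap 85.1 tilt [ 3.e-04 -1.e+00 -5.e-04] q [-0.56  0.49  0.12  1.2   0.    2.59]
rows: shift mm [   1.6   83.5 -242.7] spin -0.01
```

```bash
python3 -m inch '[[[0,0,-15,0],[0,0,-45,0],[1,0,-80,0],[1,5,-120,0],[1.5,15,-160,0],[2,30,-195,0],[2.5,50,-225,0],[2.5,68,-240,0],[2.5,78,-242.7,0],[2.5,80,-242.7,0]]]' 85 20; python3 -m inch '[[[0,0,0,0],[0,0,0,0]]]'; python3 go.py 592 -36 4 -90.6
```

```text
clock: 14.75
tcp_pos: [0.5887, -0.034, 0.0724]
orientation: [-0.004, 0.002, 0.707, -0.707]
wrist_force: [-0.3, 0.5, 0.3]
finger_gap: 0.0848
clock: 14.95
tcp_pos: [0.5909, -0.037, 0.0743]
orientation: [0.004, -0.005, -0.707, 0.707]
wrist_force: [-1.3, -0.5, -0.6]
finger_gap: 0.085
t 14.95 tcp [590.9 -37.   74.3] jawyaw -90.75 F [-1.29 -0.51 -0.64] T [-0.    0.    0.02] gap 85.0 tilt [-1.6e-03 -1.0e+00  5.0e-04] q [-0.2   0.43 -0.17  0.96 -0.    2.96]
rows: shift mm [-1.  70.3 -1.1] spin -0.15
```

```bash
python3 -m inch '[[[-1,10,-0.8,0],[-1,25,-0.8,0],[-1,40,-0.8,0],[-1,50,-0.8,0],[-1,54,-0.8,0],[-1,56,-0.8,0],[-1,56,-0.8,0]]]'; python3 go.py 592 -36 4 -90.6
```

```text
clock: 15.65
tcp_pos: [0.5914, -0.0357, 0.0175]
orientation: [0.004, -0.004, -0.707, 0.707]
wrist_force: [-0.5, 1.2, -0.8]
finger_gap: 0.085
t 15.65 tcp [591.4 -35.7  17.5] jawyaw -90.71 F [-0.51  1.18 -0.83] T [ 0.06  0.   -0.  ] gap 85.0 tilt [-3.e-04 -1.e+00  1.e-04] q [-0.2   0.49 -0.24  0.84 -0.    2.96]
rows: shift mm [-0.6 13.5  0.3] spin -0.11
```

```bash
python3 -m inch '[[[-0.5,4,0.3,0],[-0.5,8,0.3,0],[-0.5,11,0.3,0],[-0.5,13,0.3,0],[-0.5,13.5,0.3,0],[-0.5,13.5,0.3,0]]]'; python3 -m inch '[[[0,0,0,0],[0,0,0,0],[0,0,0,0],[0,0,0,0],[0,0,0,0],[0,0,0,0]]]' 50 30; python3 go.py
```

```text
clock: 16.25
tcp_pos: [0.5916, -0.0358, 0.0038]
orientation: [0.004, -0.004, -0.707, 0.707]
wrist_force: [-0.1, -0.7, -0.2]
finger_gap: 0.0853
clock: 16.85
tcp_pos: [0.5919, -0.0359, 0.0042]
orientation: [0.004, -0.005, -0.707, 0.707]
wrist_force: [-0.9, -0.5, 4.0]
finger_gap: 0.059
t 16.85 tcp [591.9 -35.9   4.2] jawyaw -90.69 F [-0.85 -0.48  4.  ] T [ 0.04  0.05 -0.01] gap 59.0 tilt [-7.e-04 -1.e+00  2.e-04] q [-0.2   0.51 -0.25  0.81 -0.    2.96]
```

```bash
python3 -m inch '[[[0,0,0,0],[0,-2,0,0],[0,-6,0,0],[0,-15,0,0],[0,-30,0,0],[0,-50,0,0],[0,-75,0,0],[0,-100,0,0],[0,-120,0,0],[0,-126,0,0]]]' 50 45; python3 -m inch '[[[0,0,0,0],[0,0,0,0]]]'; python3 go.py 592.5 331 130 -97.4;  python3 - <<'E'
from h import *
cv2.imwrite("pics/s7.png",env.read_camera("scene"))
crop('pics/s7.png',190,60,350,290,2.5,'pics/l.png')
E
```

```text
clock: 17.85
tcp_pos: [0.5931, -0.036, 0.1329]
orientation: [0.003, -0.006, -0.707, 0.707]
wrist_force: [-0.6, -0.3, -1.4]
finger_gap: 0.0585
clock: 18.05
tcp_pos: [0.591, -0.0357, 0.1289]
orientation: [-0.005, 0.004, 0.707, -0.707]
wrist_force: [-0.4, 0.1, -1.1]
finger_gap: 0.0588
t 18.05 tcp [591.  -35.7 128.9] jawyaw -90.69 F [-0.39  0.09 -1.06] T [-0.05  0.01 -0.03] gap 58.8 tilt [ 1.4e-03 -1.0e+00 -2.0e-04] q [-0.2   0.39 -0.09  1.09 -0.    2.96]
rows: shift mm [   3.    -1.  -366.6] spin 6.71
```

View pics/l.png

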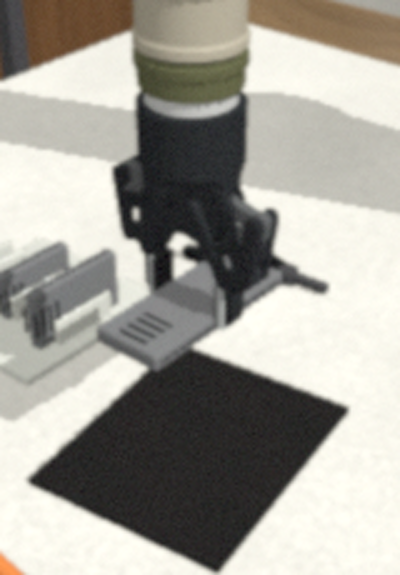

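The case is held level at crop px ~(190,310). Joint 6 is at 2.96, and this wrist turn would need about 3.8 at the tray, over its limit. I set the case back flat on the mat and retake it with the hand turned half round, so the case keeps its own direction.

```bash
python3 -m inch '[[[0,10,0,0],[0,30,0,0],[0,55,0,0],[0,80,0,0],[0,100,0,0],[0,112,0,0],[0,116,0,0],[0,118,0,0],[0,118,0,0]]]'; python3 go.py 591.9 -35.9 4.2 -90.69
```

```text
clock: 19.0
tcp_pos: [0.5921, -0.0359, 0.0123]
orientation: [0.004, -0.005, -0.707, 0.707]
wrist_force: [0.1, -0.9, -0.2]
finger_gap: 0.0588
t 19.0 tcp [592.1 -35.9  12.3] jawyaw -90.69 F [ 0.15 -0.94 -0.25] T [-0.   -0.01 -0.03] gap 58.8 tilt [-9.e-04 -1.e+00  3.e-04] q [-0.2   0.5  -0.24  0.83 -0.    2.96]
rows: shift mm [0.2 8.1 0. ] spin -0.0
```

```bash
python3 -m inch '[[[0,2,0,0],[0,4,0,0],[0,5.5,0,0],[0,6.5,0,0],[0,7,0,0],[0,7.5,0,0],[0,8,0,0],[0,8,0,0]]]'; python3 -m inch '[[[0,0.3,0,0],[0,0.5,0,0],[0,0.5,0,0]]]'
```

```text
clock: 19.8
tcp_pos: [0.5917, -0.0358, 0.0044]
orientation: [0.004, -0.004, -0.707, 0.707]
wrist_force: [-2.3, 0.8, 4.0]
finger_gap: 0.0585
clock: 20.1
tcp_pos: [0.5917, -0.0358, 0.0044]
orientation: [0.004, -0.004, -0.707, 0.707]
wrist_force: [-3.2, -0.2, 8.5]
finger_gap: 0.0584
```

```bash
python3 -m inch '[[[0,-0.8,0,0],[0,-0.8,0,0],[0,-0.8,0,0],[0,-0.8,0,0],[0,-3,0,0],[0,-10,0,0],[0,-22,0,0],[0,-34,0,0],[0,-40,0,0],[0,-40,0,0]]]' 85 30; python3 -m inch '[[[0,0,0,-5],[0,0,0,-13],[0,0,0,-21],[0,0,0,-29],[0,0,0,-37],[0,0,0,-45],[0,0,0,-53],[0,0,0,-61],[0,0,0,-69],[0,0,0,-77]]]'; python3 -m inch '[[[0,0,0,-8],[0,0,0,-16],[0,0,0,-24],[0,0,0,-32],[0,0,0,-40],[0,0,0,-48],[0,0,0,-56],[0,0,0,-64],[0,0,0,-72],[0,0,0,-80]]]';python3 -m inch '[[[0,0,0,-8],[0,0,0,-15],[0,0,0,-20],[0,0,0,-23],[0,0,0,-23]]]'; python3 go.py 592 -36 4 89.3; python3 - <<'E'
from h import *
cv2.imwrite("pics/s8.png",env.read_camera("scene"))
crop('pics/s8.png',190,60,350,290,2.5,'pics/m.png')
E
```

```text
clock: 21.1
tcp_pos: [0.593, -0.036, 0.0453]
orientation: [0.003, -0.005, -0.707, 0.707]
wrist_force: [-0.6, 0.2, -0.4]
finger_gap: 0.0849
clock: 22.1
tcp_pos: [0.5914, -0.0357, 0.0431]
orientation: [0.438, -0.439, 0.555, -0.555]
wrist_force: [0.1, -1.0, 0.3]
finger_gap: 0.0853
clock: 23.1
tcp_pos: [0.5914, -0.0358, 0.0431]
orientation: [-0.692, 0.692, -0.143, 0.143]
wrist_force: [0.9, 0.2, -0.1]
finger_gap: 0.0851
clock: 23.6
tcp_pos: [0.5914, -0.0357, 0.0431]
orientation: [0.707, -0.707, 0.004, -0.004]
wrist_force: [-0.8, -0.2, 0.2]
finger_gap: 0.0851
t 23.6 tcp [591.4 -35.7  43.1] jawyaw 89.31 F [-0.77 -0.2   0.16] T [-0.02  0.01  0.  ] gap 85.1 tilt [-5.e-04 -1.e+00  0.e+00] q [-0.2   0.47 -0.21  0.9  -0.   -0.18]
rows: shift mm [ 0.6 39.1 -0.3] spin 0.01
```

View pics/m.png

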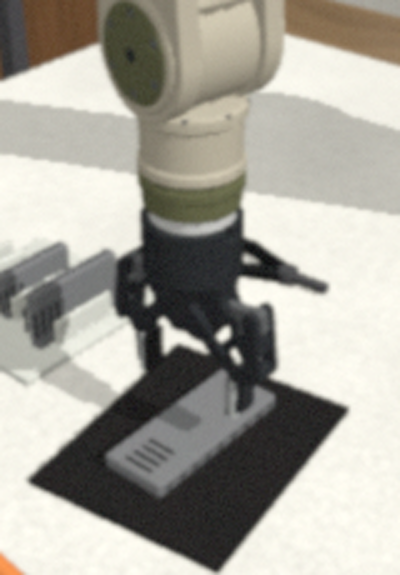

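The case lies flat (crop px ~(190,430)) and the hand is turned half round above it. Next I descend and grip.

```bash
python3 -m inch '[[[0.5,5,-0.2,0],[0.5,14,-0.2,0],[0.5,24,-0.2,0],[0.5,32,-0.2,0],[0.5,37,-0.2,0],[0.5,39,-0.2,0],[0.5,39,-0.2,0],[0.5,39,-0.2,0]]]'; python3 -m inch '[[[0,0,0,0],[0,0,0,0],[0,0,0,0],[0,0,0,0],[0,0,0,0],[0,0,0,0]]]' 50 30; python3 go.py
```

```text
clock: 24.45
tcp_pos: [0.5924, -0.036, 0.0046]
orientation: [-0.707, 0.707, -0.004, 0.004]
wrist_force: [-0.4, 0.3, 0.0]
finger_gap: 0.0853
clock: 25.05
tcp_pos: [0.5926, -0.036, 0.005]
orientation: [-0.707, 0.707, -0.004, 0.005]
wrist_force: [-0.9, -0.1, 5.5]
finger_gap: 0.0595
t 25.05 tcp [592.6 -36.    5. ] jawyaw 89.31 F [-0.87 -0.1   5.54] T [ 0.09  0.17 -0.  ] gap 59.5 tilt [ 1.1e-03 -1.0e+00 -2.0e-04] q [-0.2   0.51 -0.25  0.81 -0.   -0.18]
```

```bash
python3 -m inch '[[[0,0,0,0],[0,-2,0,0],[0,-6,0,0],[0,-15,0,0],[0,-30,0,0],[0,-50,0,0],[0,-75,0,0],[0,-100,0,0],[0,-120,0,0],[0,-130,0,0]]]' 50 45; python3 -m inch '[[[0,0,0,0],[0,0,0,0]]]'; python3 go.py 592.5 331 134 83.3
```

```text
clock: 26.05
tcp_pos: [0.5932, -0.0362, 0.1369]
orientation: [-0.707, 0.707, -0.003, 0.005]
wrist_force: [0.9, -0.5, -1.2]
finger_gap: 0.0582
clock: 26.25
tcp_pos: [0.5917, -0.0359, 0.1337]
orientation: [0.707, -0.707, 0.005, -0.004]
wrist_force: [-0.7, -0.2, -1.8]
finger_gap: 0.059
t 26.25 tcp [591.7 -35.9 133.7] jawyaw 89.31 F [-0.66 -0.24 -1.84] T [ 0.02 -0.02  0.01] gap 59.0 tilt [-9.e-04 -1.e+00  1.e-04] q [-0.2   0.39 -0.08  1.1  -0.   -0.18]
rows: shift mm [-3.600e+00 -3.000e-01  3.669e+02] spin 6.01
```

```bash
python3 -m inch '[[[0,0,15,0],[-0.5,0,45,1],[-1,0,85,2],[-1.5,0,130,3],[-2,0,175,4],[-2.5,0,220,5],[-3,0,265,6],[-3.5,0,310,6.05],[-3.7,0,345,6.05],[-3.7,0,362,6.05]]]'; python3 -m inch '[[[0,0,4.5,0],[0,0,4.5,0],[0,0,4.5,0],[0,0,4.5,0]]]'; python3 go.py 592.9 330.8 120 83.25; python3 - <<'E'
from h import *
for n in("scene","top"): cv2.imwrite(f"pics/{n}9.png",env.read_camera(n))
crop('pics/scene9.png',360,200,520,390,3,'pics/n.png')
crop('pics/top9.png',70,145,190,275,4,'pics/n2.png')
E
```

```text
clock: 27.25
tcp_pos: [0.5909, 0.33, 0.1325]
orientation: [-0.706, 0.706, -0.041, 0.039]
wrist_force: [0.0, -0.1, -1.6]
finger_gap: 0.0586
clock: 27.65
tcp_pos: [0.5936, 0.3288, 0.1344]
orientation: [-0.706, 0.706, -0.042, 0.042]
wrist_force: [0.1, 0.0, -1.0]
finger_gap: 0.0586
t 27.65 tcp [593.6 328.8 134.4] jawyaw 83.14 F [ 0.08  0.04 -0.98] T [-0.05  0.03  0.01] gap 58.6 tilt [-2.e-04 -1.e+00 -6.e-04] q [ 0.39  0.55  0.18  1.19 -0.    0.51]
rows: shift mm [-1.  14.4  1.9] spin -0.11
```

View pics/n.png

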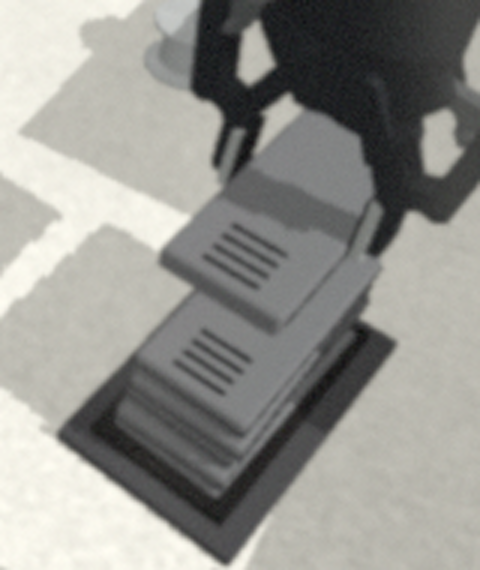

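View pics/n2.png

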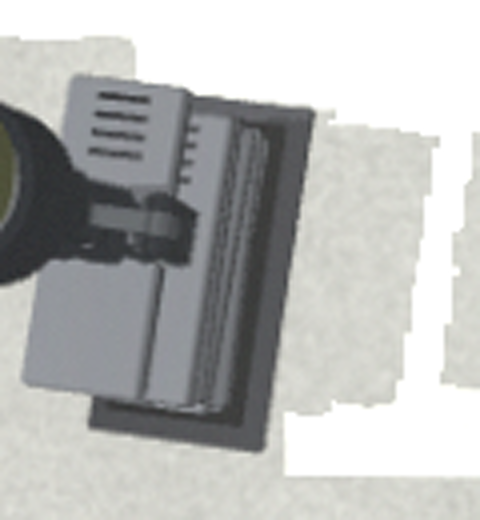

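```bash
python3 - <<'E'
from go import *
np.set_printoptions(precision=4,suppress=True)
f=lambda p,s,o:(np.array(p,float)+.5)/s-.5+np.array(o)
T=f([(71,73),(192,90),(145,401),(22,383)],4,(70,145))
Q=plane('top',T,.1494)
print(Q,Q.mean(0),[np.linalg.norm(Q[i]-Q[i-1]) for i in range(4)],'yaw',np.degrees(np.arctan2(*(Q[0]+Q[1]-Q[2]-Q[3])[1::-1])))
for s,t in zip(f([(278,324),(162,252)],3,(360,200)),T): print(tri(s,t))
E
```

```text
[[0.6704 0.3488 0.1494]
 [0.6615 0.2878 0.1494]
 [0.5144 0.3045 0.1494]
 [0.5221 0.3657 0.1494]] [0.5921 0.3267 0.1494] [np.float64(0.1492019857711205), np.float64(0.06163873303617884), np.float64(0.14804666296245605), np.float64(0.06178674571199521)] yaw -6.476270957332423
(array([0.6709, 0.3486, 0.148 ]), np.float64(0.0015877940741628308))
(array([0.6621, 0.2904, 0.1449]), np.float64(0.001910357207389842))
```

```bash
python3 -m inch '[[[-0.5,5,1,0],[-0.8,14,2,-0.1],[-0.8,25,2,-0.1],[-0.8,34,2,-0.1],[-0.8,40,2,-0.1],[-0.8,43,2,-0.1],[-0.8,43,2,-0.1],[-0.8,43,2,-0.1]]]';  python3 go.py 592.9 330.8 80 83.25; python3 - <<'E'
from h import *
for n in("scene","top"): cv2.imwrite(f"pics/{n}10.png",env.read_camera(n))
crop('pics/scene10.png',370,250,500,385,4,'pics/o.png')
crop('pics/top10.png',70,145,190,275,4,'pics/o2.png')
E
```

```text
clock: 28.55
tcp_pos: [0.593, 0.3327, 0.0916]
orientation: [0.706, -0.706, 0.041, -0.041]
wrist_force: [-0.2, -0.7, -1.1]
finger_gap: 0.0588
t 28.55 tcp [593.  332.7  91.6] jawyaw 83.36 F [-0.23 -0.7  -1.15] T [-0.   -0.02  0.02] gap 58.8 tilt [ 4.e-04 -1.e+00  1.e-04] q [ 0.39  0.58  0.11  1.1  -0.    0.51]
rows: shift mm [ 0.1 11.6 -1.9] spin 0.11
```

View pics/o.png

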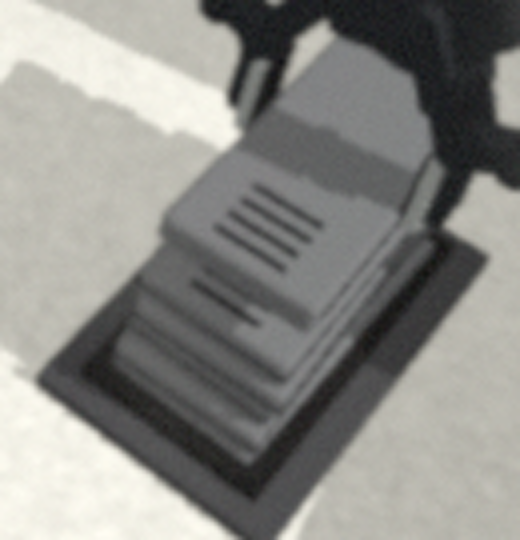

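View pics/o2.png

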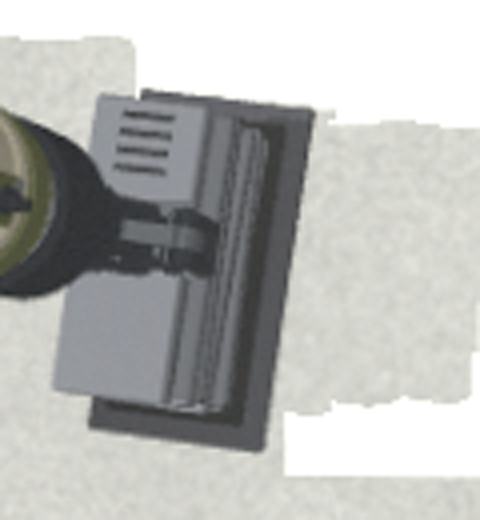

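```bash
python3 - <<'E'
from go import *
np.set_printoptions(precision=4,suppress=True)
f=lambda p,s,o:(np.array(p,float)+.5)/s-.5+np.array(o)
st()
T=f([(99,93),(212,105),(168,399),(52,388)],4,(70,145))
Q=plane('top',T,.1066)
print(Q,Q.mean(0),[np.linalg.norm(Q[i]-Q[i-1]) for i in range(4)],'yaw',np.degrees(np.arctan2(*(Q[0]+Q[1]-Q[2]-Q[3])[1::-1])))
S=f([(310,318),(160,224)],4,(370,250))
for s,t in zip(S,T): print(tri(s,t))
print(plane('scene',S,.1066))
# scene view of stack top in first picture, at z .0722
s0=f([(330,420),(155,292),(392,42),(562,135)],5,(375,260));t0=f([(107,82),(245,95),(188,460),(52,440)],5,(80,155))
print(plane('scene',s0,.0722).mean(0),plane('scene',s0,.0722),plane('top',t0,.0722),plane('top',t0,.0722).mean(0))
E
```

```text
t 28.65 tcp [593.2 332.8  92. ] jawyaw 83.36 F [-0.89 -1.3  -1.29] T [0.05 0.   0.04] gap 58.5 tilt [ 0.001  -1.      0.0004] q [ 0.39  0.58  0.11  1.1  -0.    0.51]
[[0.6695 0.3522 0.1066]
 [0.6628 0.2929 0.1066]
 [0.5171 0.3093 0.1066]
 [0.5219 0.3695 0.1066]] [0.5928 0.331  0.1066] [np.float64(0.1485929743682299), np.float64(0.05964607181491154), np.float64(0.14664392260011141), np.float64(0.060392081424313085)] yaw -6.570242962115433
(array([0.67  , 0.3523, 0.1049]), np.float64(0.0011725538494611993))
(array([0.6635, 0.2947, 0.1026]), np.float64(0.0008184758279860721))
[[0.6719 0.3519 0.1066]
 [0.6668 0.2958 0.1066]]
[0.5919 0.3314 0.0722] [[0.6712 0.3512 0.0722]
 [0.6616 0.2944 0.0722]
 [0.5144 0.3114 0.0722]
 [0.5206 0.3684 0.0722]] [[0.6699 0.3518 0.0722]
 [0.664  0.2921 0.0722]
 [0.5141 0.3102 0.0722]
 [0.5216 0.3686 0.0722]] [0.5924 0.3307 0.0722]
```

```bash
python3 -m inch '[[[0.4,2,-0.5,0.1],[0.4,5,-0.5,0.1],[0.4,8,-0.5,0.1],[0.4,10,-0.5,0.1],[0.4,11,-0.5,0.1],[0.4,12,-0.5,0.1],[0.4,12,-0.5,0.1],[0.4,12,-0.5,0.1],[0.4,12,-0.5,0.1]]]';  python3 go.py; python3 - <<'E'
from h import *
for n in("scene","top"): cv2.imwrite(f"pics/{n}11.png",env.read_camera(n))
crop('pics/scene11.png',370,250,500,385,4,'pics/p.png')
crop('pics/top11.png',70,145,190,275,4,'pics/p2.png')
E
```

```text
clock: 29.55
tcp_pos: [0.5932, 0.3321, 0.0795]
orientation: [0.706, -0.706, 0.041, -0.042]
wrist_force: [-0.2, 0.1, -0.1]
finger_gap: 0.0588
t 29.55 tcp [593.2 332.1  79.5] jawyaw 83.26 F [-0.25  0.1  -0.15] T [ 0.03  0.   -0.02] gap 58.8 tilt [ 3.e-04 -1.e+00  0.e+00] q [ 0.39  0.59  0.1   1.08 -0.    0.51]
```

View pics/p.png

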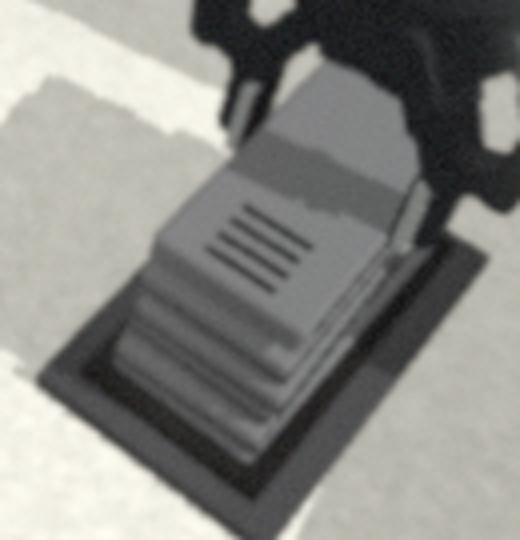

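View pics/p2.png

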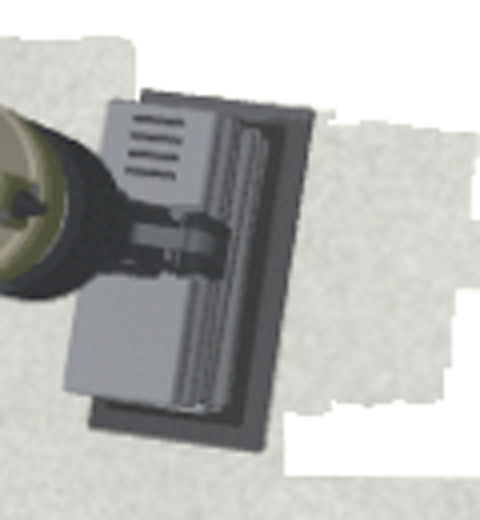

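Held and stack edges line up in both views (left corner at scene crop (155,245) is above the stack's). Now I feel downward in small steps.

```bash
for i in 1 2; do python3 -m inch '[[[0,0.6,0,0],[0,1.2,0,0],[0,1.5,0,0],[0,1.5,0,0]]]'; python3 go.py; done
```

```text
clock: 30.05
tcp_pos: [0.5931, 0.332, 0.0778]
orientation: [-0.706, 0.706, -0.042, 0.042]
wrist_force: [0.2, -0.5, -0.3]
finger_gap: 0.0584
t 30.05 tcp [593.1 332.   77.8] jawyaw 83.26 F [ 0.17 -0.5  -0.33] T [ 0.05 -0.05 -0.02] gap 58.4 tilt [-1.e-04 -1.e+00 -2.e-04] q [ 0.39  0.59  0.09  1.08 -0.    0.51]
clock: 30.45
tcp_pos: [0.5931, 0.332, 0.0762]
orientation: [-0.706, 0.706, -0.042, 0.042]
wrist_force: [-0.1, 0.4, -1.0]
finger_gap: 0.0591
t 30.45 tcp [593.1 332.   76.2] jawyaw 83.26 F [-0.06  0.4  -0.98] T [-0.03  0.05  0.02] gap 59.1 tilt [-1.e-04 -1.e+00 -2.e-04] q [ 0.39  0.59  0.09  1.07 -0.    0.51]
```

```bash
for i in 1 2; do python3 -m inch '[[[0,0.4,0,0],[0,0.8,0,0],[0,1,0,0],[0,1,0,0]]]'; python3 go.py|cut -c1-130; done
```

```text
clock: 30.85
tcp_pos: [0.5931, 0.332, 0.0753]
orientation: [-0.706, 0.706, -0.042, 0.042]
wrist_force: [0.9, 0.8, -1.6]
finger_gap: 0.0588
t 30.85 tcp [593.1 332.   75.3] jawyaw 83.26 F [ 0.86  0.82 -1.63] T [ 0.   -0.02  0.01] gap 58.8 tilt [-1.e-04 -1.e+00 -2.e-04] q
clock: 31.25
tcp_pos: [0.5931, 0.332, 0.0743]
orientation: [-0.706, 0.706, -0.042, 0.042]
wrist_force: [-0.0, -0.5, -1.8]
finger_gap: 0.059
t 31.25 tcp [593.1 332.   74.3] jawyaw 83.26 F [-0.04 -0.46 -1.82] T [ 0.   -0.02  0.01] gap 59.0 tilt [ 0.e+00 -1.e+00 -1.e-04] q
```

```bash
for i in 1 2; do python3 -m inch '[[[0,0.4,0,0],[0,0.8,0,0],[0,1,0,0],[0,1,0,0]]]'|sed -n '2p;4p'; done
```

```text
tcp_pos: [0.5932, 0.3321, 0.0735]
wrist_force: [-0.5, -0.3, -0.4]
tcp_pos: [0.5932, 0.3321, 0.0727]
wrist_force: [0.4, -0.7, 2.3]
```

Contact at TCP z ≈ 73 mm with about 2 N net. I confirm with one hold, then release.

```bash
python3 -m inch '[[[0,0,0,0],[0,0,0,0]]]' 50 25|sed -n '2p;4p'; python3 go.py|cut -c1-120; python3 -m inch '[[[0,-0.3,0,0],[0,-0.3,0,0],[0,-0.3,0,0]]]'|sed -n '2p;4p'
```

```text
tcp_pos: [0.5932, 0.332, 0.0726]
wrist_force: [-0.2, -0.9, 2.2]
t 32.25 tcp [593.2 332.   72.6] jawyaw 83.26 F [-0.18 -0.86  2.24] T [-0.17  0.24 -0.01] gap 58.6 tilt [ 2.e-04 -1.e+00 
tcp_pos: [0.5932, 0.3321, 0.0727]
wrist_force: [-1.2, -0.3, 2.1]
```

```bash
python3 -m inch '[[[0,0,0,0],[0,0,0,0],[0,0,0,0],[0,0,0,0],[0,0,0,0],[0,0,0,0]]]' 85 25|sed -n '2p;4,5p'; python3 -m inch '[[[0,-3,0,0],[0,-10,0,0],[0,-25,0,0],[0,-45,0,0],[0,-65,0,0],[0,-85,0,0],[0,-105,0,0],[0,-120,0,0],[0,-125,0,0],[0,-125,0,0]]]'|sed -n '2p;4,5p'; python3 go.py 470 130 200 83
```

```text
tcp_pos: [0.5931, 0.3321, 0.0726]
wrist_force: [-1.1, 0.4, 1.0]
finger_gap: 0.085
tcp_pos: [0.5937, 0.3323, 0.199]
wrist_force: [-0.0, 0.3, -0.1]
finger_gap: 0.0852
t 34.15 tcp [593.7 332.3 199. ] jawyaw 83.26 F [-0.    0.3  -0.15] T [-0.01  0.01 -0.06] gap 85.2 tilt [ 0.002 -1.     0.001] q [ 0.39  0.53  0.3   1.34 -0.    0.51]
rows: shift mm [ -99.1   -1.5 -215.4] spin 0.26
```

```bash
python3 -m inch '[[[0,0,-15,0],[0,0,-45,0],[0,0,-80,0],[0,0,-115,0],[0,0,-150,0],[0,0,-185,0],[0,0,-215,0],[0,0,-235,0],[0,0,-240,0],[0,0,-240,0]]]'|sed -n '1,2p'; python3 - <<'E'
from h import *
for n in("scene","top"): cv2.imwrite(f"pics/{n}12.png",env.read_camera(n))
crop('pics/scene12.png',370,240,500,385,4,'pics/q.png')
crop('pics/top12.png',80,155,200,275,5,'pics/q2.png')
E
```

```text
clock: 35.15
tcp_pos: [0.5646, 0.0932, 0.197]
```

View pics/q.png

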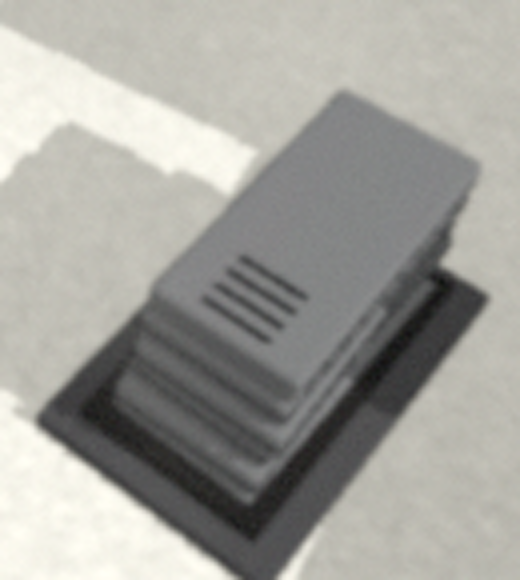

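View pics/q2.png

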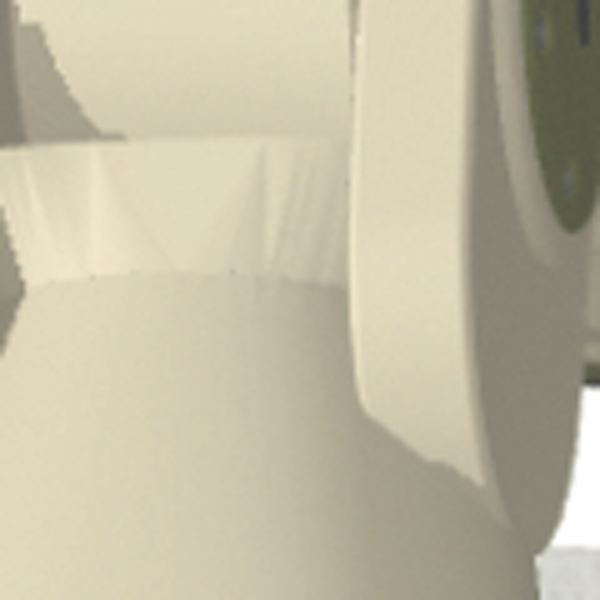

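View pics/top12.png

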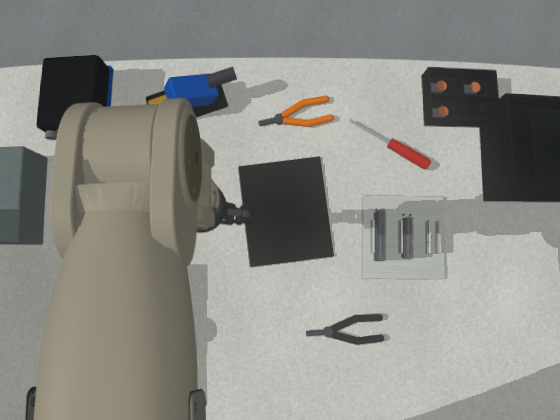

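The scene view shows the case flat and square on the stack (crop px ~(315,245)). The arm blocks the top view, so I move it farther right.

```bash
python3 -m inch '[[[0,0,-20,0],[0,0,-55,0],[0,0,-95,0],[0,0,-135,0],[0,0,-175,0],[0,0,-215,0],[0,0,-250,0],[0,0,-275,0],[0,0,-280,0],[0,0,-280,0]]]'|sed -n '1,2p'; python3 - <<'E'
from h import *
for n in("scene","top"): cv2.imwrite(f"pics/{n}13.png",env.read_camera(n))
crop('pics/scene13.png',375,260,500,385,5,'pics/r.png')
crop('pics/top13.png',80,155,200,275,5,'pics/r2.png')
E
```

```text
clock: 36.25
tcp_pos: [0.5324, -0.1841, 0.1974]
```

View pics/r2.png

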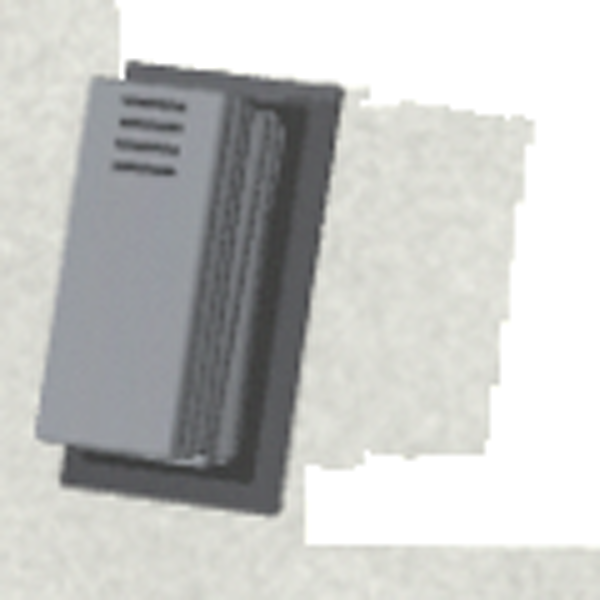

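View pics/scene13.png

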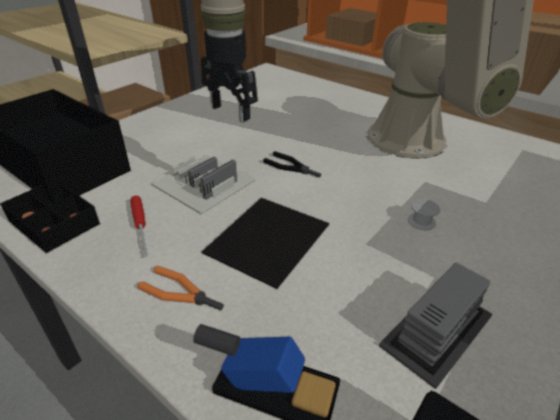

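```bash
python3 - <<'E'
from go import *
np.set_printoptions(precision=4,suppress=True)
f=lambda p,s,o:(np.array(p,float)+.5)/s-.5+np.array(o)
T=f([(93,77),(229,89),(173,460),(37,440)],5,(80,155));Q=plane('top',T,.0872)
print(Q,Q.mean(0),[np.linalg.norm(Q[i]-Q[i-1]) for i in range(4)],'yaw',np.degrees(np.arctan2(*(Q[0]+Q[1]-Q[2]-Q[3])[1::-1])))
st(); env.hand_in()
E
```

```text
[[0.669  0.3518 0.0872]
 [0.6636 0.2938 0.0872]
 [0.5135 0.3111 0.0872]
 [0.5209 0.3686 0.0872]] [0.5918 0.3313 0.0872] [np.float64(0.14907725080356485), np.float64(0.05830235947640569), np.float64(0.15106396810566583), np.float64(0.05805647802815865)] yaw -6.515752760535706
t 36.35 tcp [ 532.4 -182.9  197.5] jawyaw 83.35 F [-0.59  0.08 -0.12] T [-0.06  0.01  0.04] gap 85.5 tilt [-0.0004 -1.      0.0006] q [-0.47  0.3  -0.05  1.22  0.   -0.36]
the job is handed in; nothing more can be done
```

The longest case now lies flat and squarely on the stack. I handed the job in at about 36 s of the 62 s allowed, with the arm clear of everything.

**What I did:**
- I lifted the case from the right-hand rack slot, stood it on the mat, let go, tipped it flat and took hold of it across its width.
- The first hold could not be turned far enough for the tray without passing the limit of joint 6. I had already lifted the case, so I set it back flat on the mat, let go, and took it again with the hand turned half round.
- I then lowered it onto the stack by feel. Contact came at a stack height of about 74 mm, with about 2 N net, and I released it there.

**Last checks:**

| | Centre (m) | Yaw |
|---|---|---|
| Placed case | (0.592, 0.331) | −6.5° |
| Stack before placing | (0.592, 0.331) | −6.6° |
| Tray | (0.593, 0.3305) | −6.9° |

- The placed-case figures come from a single camera with the height assumed, so they are good to 1–2 mm.
- In the final scene picture the other two cases, the tools and the spool looked undisturbed; this was by eye, not measured.

**Disagreement:** near the tray the top camera and the arm's own position differed by about 1–2 mm in y, and by about 2 mm in height. I lined the case up by comparing it with the stack in the same camera.

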